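# Square the hardness test block up against the fence and the round post

### The job

Slide the oblong steel test block across the bench with the fingertips until one of its long sides lies flush against the aluminium fence, and along the fence until its end butts against the round post (not the square stop at the other end). Push it only, never lift or tip it, and leave the other blocks and everything else on the bench where they are.

Things in the scene. Friction and masses are not known exactly. Their poses are not given: they have to be found in the camera images.
- test_block: The oblong steel hardness test block, loose on the bench: a plain box 36 mm (its x) by 60 mm (its y, the long way) by 24 mm high, 0.27 to 0.53 kg; a push of 1 to 5 N slides it. Origin: centre of its underside, z up. It starts in one of three places in a row on the robot's side of the fence, long way roughly across the robot's view (within 0.45 rad of world y).
- fence: Straight aluminium fence fixed to the bench on the far side of the blocks, 520 mm long, 18 mm high, 14 mm thick, with a 5 mm high bolted foot 36 mm wide behind it. Origin: at bench level, in the middle of the flat face that looks to the robot. Its x points away from the robot into the fence (the face is the plane x = 0 and the blocks are at negative x), its y runs along the face, z up.
- post: Round steel post fixed to the bench in front of the fence face near one of its ends (left or right, it varies), 30 mm in diameter, 55 mm high. Origin: its axis at bench level. The axis lies 18 mm in front of the fence face and 235 mm along it from the fence's middle.
- square_stop: Low square steel stop fixed at the other end of the fence, 36 by 36 mm, 16 mm high, its sides in line with the fence, centred 18 mm in front of the face and 235 mm from the fence's middle. Not the one to butt against. Origin: centre of its underside.
- round_block: Bystander: round steel block, 42 mm in diameter, 24 mm high, loose, in the same row as the test block (neighbours stand about 95 mm apart, centre to centre). Origin: centre of its underside.
- square_block: Bystander: square steel block, 36 by 36 mm, 24 mm high, loose, in the same row. Origin: centre of its underside.
- jar: Bystander: small jar, 52 mm in diameter, 60 mm high, loose, off to the left. Origin: centre of its underside.
- joystick: Bystander: cream joystick box 85 by 85 by 55 mm with a black ball stick up to 111 mm, loose, off to the right. Origin: centre of its underside.
- mouse: Bystander: round grey computer mouse, 60 mm in diameter, 30 mm high, loose, off to the right. Origin: centre of its underside.
- mount: Bystander: brown-red resin specimen disc, 35 mm in diameter, 20 mm high, loose, off to the left. Origin: centre of its underside.

How it is judged:
By the outcome, as a careful person would: the job done as asked, in the order asked, and still so for the second after the job is handed in, with the robot touching nothing.
It also fails if it takes over 61 s, if anything falls off the work surface, if the arm or the gripper's body presses on something with over 40 N, if the wrist force passes 120 N, or if a joint passes its speed limit or range.

### The arm

A 6-joint arm with a two-finger parallel gripper is mounted at the origin on the work surface. World frame = base frame: x ahead of the robot, y to its left, z up, the work surface at z = 0. Lengths are in m, angles in rad, forces in N, time in s.
With the tool pointing down it reaches from about 0.3 to 0.85 m from the base axis. Payload 4.2 kg.
Tool frame: the origin (TCP) lies at the very end of the fingers, on their centre line; the grasp point (between the pads) lies robot.hold_point_z behind it (robot.hold_point_z is the distance from the TCP to the grasp point, in m); z points along the fingers, y is the line along which they close (so a half turn about z gives the same grasp; the last joint's range is limited). The gripper opens to 91 mm and grips with 3 to 60 N. Pads are 32 mm wide; open, the fingers measure 118 mm over their backs; the gripper's body (76 mm by 178 mm) begins 60 mm behind the grasp point.
Start: joints at [1.22, 0.32, 1.565, -0, 1.257, -0.02], TCP at [0.187, 0.544, 0.214] pointing down, gripper open.
Joint ranges: [-3.11, 3.11], [-0.84, 2.01], [0.21, 2.61], [-1.34, 4.49], [0.05, 2.63], [-2.56, 2.56]. Speed limits (rad/s): [2.57, 2.57, 3.14, 3.14, 3.14, 3.14].

### API

Orientations are given as a unit quaternion [w, x, y, z].
In Python, from plant import robot gives the robot as it stands.
- The arm moves only by the tool step_arm, never from a script. Its argument "moves" is a list of rows, each a list of 6 numbers: the shift along the tool's x, y, z scaled (see below), then the turn, a rotation vector about the tool's x, y, z scaled (see below). In form: [[x, y, z, ax, ay, az], ...]. A call has 1 to 20 rows; each row is the pose to reach, as a shift and turn from the pose commanded when the call began, along the tool's axes at that moment; what a row does not reach only later rows make up. The controller multiplies each number of a shift by 0.12 m and each number of a turn by 45 degrees. A row lasts 1/12 s, in which the tool goes at most 41.7 mm and 7.16 degrees, less where a joint would pass 70% of its speed; a pose out of reach is approached as far as the arm can. A call with a number of a shift or a turn outside -1 to 1 is refused whole. A call with a gripper value outside its range is refused whole. "hand" is the finger opening in mm, from 0 to 91.2, set as the call begins (left out, the last holds). The fingers move at their own pace and stop on an object; "force" is the grip in N (left out, the last holds). Time passes only in rows, so rows that repeat a pose let the fingers close. It gives the time, the measured TCP pose, the force, the opening and the grip force at its end, in the units of the state.
- robot.get_obs(): the state, without advancing time (a new reading comes with each control period).
- robot.camera(name): name is "scene" or "side" or "wrist"; returns a dict with "image" (420x560x3 uint8, red, green, blue), "z_map" (420x560 float32, m along the optical axis (not along the pixel's ray), 0 where there is no reading), "fx", "fy", "cx", "cy" (pixels), "R" (3x3) and "t" (3): a world point X has camera coordinates R X + t. Camera axes: x right, y down, z forward; pixel columns grow to the right and rows downward; lengths in m; the calibration is good to about 2 mm. The wrist camera is an equidistant fisheye: a pixel r from the principal point sees the ray r / f radians off the axis. A picture is of the moment at which its call begins.
- robot.sign_off(): hands the job in; it is judged then, once.
The state is a dict: "t": time; "joints": joint angles; "joint_velocities": joint speeds; "effort": joint torques, N m; "tool_pos": TCP position; "ee_rot": TCP orientation; "contact_force": force on the tool from outside, world axes, zero at the start; "wrist_torque": the same for the moment, N m; "grip_width": finger opening in m; "grasp_force": force on a finger pad.
Only numpy, scipy, OpenCV 4.12 (cv2) and the standard library are available. Lean on these libraries where they do the work, as an engineer would, in place of code of your own. Each camera call takes 0.05 s, during which the arm holds its last target. There are 200 camera calls.

## Working session

There is one attempt and no reset: what is moved stays moved. The work goes in short steps, Python scripts to look and compute and a tool call to move; the robot and the scene stay as the last step left them, time stands still between calls to the robot, and variables do not carry over. Pictures are saved under pics/ and viewed, at most 10 in all, crops included, and the job is handed in when it is done.

Besides the shell and the picture viewer there is one more tool, called after "Call:" as name(argument=value, ...), one argument or row to a line, values as JSON. step_arm: Moves the arm, as the interface text tells. Shifts and turns lie within -1 to 1; 1 stands for 0.12 m of shift or 45 degrees of turn. Its arguments: {"type":"object","properties":{"moves":{"type":"array"},"hand":{"type":"number"},"force":{"type":"number"}},"required":["moves"]}

```bash
mkdir -p pics; ls; python3 - <<'E'
from plant import robot
import cv2,numpy as np
print(robot.hold_point_z); o=robot.get_obs(); print(o['t'],o['tool_pos'],o['ee_rot'],o['grip_width'])
for n in ['scene','side']:
    c=robot.camera(n); cv2.imwrite(f'pics/{n}1.png',c['image'][...,::-1]); np.savez(f'{n}1.npz',**c)
    print(n,c['fx'],c['cx'],c['cy'],(-c['R'].T@c['t']),c['R'].tolist())
E
```

```text
pics
0.0188
0.0 [0.18658432 0.54336678 0.21315548] [-1.58484785e-04  1.64630431e-01  9.86354953e-01 -8.38536217e-04] 0.09143926085458481
scene 398.6440682866155 285.3081275355337 210.71604178258482 [1.0927577  0.73621552 0.68175017] [[-0.8216441154089852, 0.5695543680346425, 0.02255591865664527], [0.3062062430616188, 0.474420971529855, -0.8253256802515944], [-0.4807688470812926, -0.6712172253639856, -0.5642063027393412]]
side 392.81806403198465 283.83684479619404 210.60108424704467 [ 0.06229292 -0.63816435  0.75013497] [[0.7873817525538923, -0.6162728331104893, 0.015419822149836686], [-0.39070167640690256, -0.5182163264868013, -0.760791718550722], [0.4768460713878195, 0.5930089663171175, -0.6488129083715171]]
```

View pics/scene1.png

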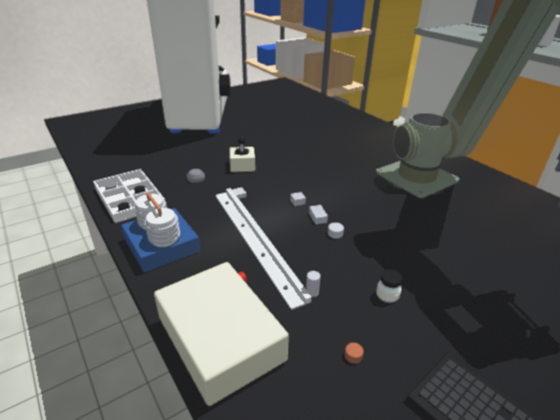

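View pics/side1.png

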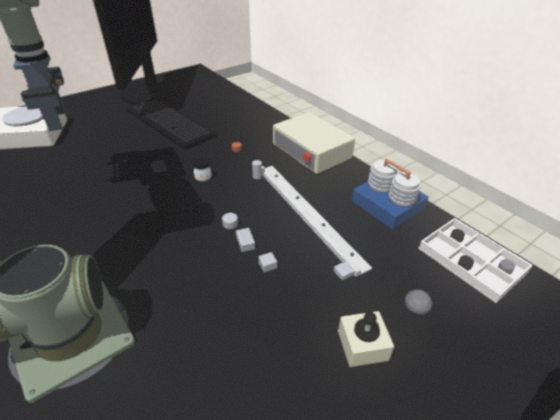

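The post is on the left (scene px 313,284; side 257,170). The row holds the round block at left (336,231), the test block in the middle (318,214) and the square block at right (298,199). Next I'll measure them from the depth maps.

```bash
cat > h.py <<'E'
import numpy as np,cv2
def cloud(c):
    v,u=np.mgrid[:420,:560]; z=c['z_map']
    P=np.stack([(u-c['cx'])/c['fx']*z,(v-c['cy'])/c['fy']*z,z],-1)
    W=(P-c['t'])@c['R']; W[z<=0]=np.nan; return W
def blobs(c,zmin,zmax,box,amin=15):
    W=cloud(c); x,y,z=W[...,0],W[...,1],W[...,2]
    m=((z>zmin)&(z<zmax)&(x>box[0])&(x<box[1])&(y>box[2])&(y<box[3])).astype(np.uint8)
    n,l,s,ce=cv2.connectedComponentsWithStats(m)
    for i in range(1,n):
        if s[i,4]<amin: continue
        p=W[l==i]; r=cv2.minAreaRect((p[:,:2]*1000).astype(np.float32))
        print(ce[i].round(0),'n',s[i,4],'rect c',np.round(r[0],1),'sz',np.round(r[1],1),'ang',round(r[2],1),'z',np.round(np.percentile(p[:,2],[5,50,95]),4))
E
python3 - <<'E'
from h import *
for n in ['scene','side']:
    c=dict(np.load(n+'1.npz')); W=cloud(c)
    x,y,z=W[...,0],W[...,1],W[...,2]
    b=(x>.3)&(x<.8)&(y>-.3)&(y<.4)&(abs(z)<.008); print(n,'bench z',np.median(z[b]),np.std(z[b]))
    print('tops >18mm'); blobs(c,.019,.07,(.25,.85,-.45,.5))
    print('>8mm'); blobs(c,.010,.07,(.25,.85,-.45,.5))
    print('fence'); blobs(c,.0145,.0215,(.5,.85,-.45,.4))
    b=c['image'][130:310,150:420] if n=='scene' else c['image'][140:300,190:400]
    cv2.imwrite(f'pics/{n}1c.png',cv2.resize(b[...,::-1],None,fx=2.9,fy=2.9,interpolation=2)) 
E
```

```text
scene bench z -0.00018714846851349419 0.0018328482530867586
tops >18mm
[242. 157.] n 476 rect c [ 479.3 -392.8] sz [93.2 84.2] ang 61.3 z [0.0226 0.0533 0.062 ]
[195. 173.] n 109 rect c [ 658.6 -394.8] sz [42.1 49.2] ang 51.0 z [0.0196 0.0272 0.0303]
[147. 187.] n 162 rect c [ 827.5 -368.8] sz [ 44.2 157.4] ang 0.3 z [0.0198 0.0251 0.031 ]
[298. 196.] n 88 rect c [451.3 -95.5] sz [40.6 36.1] ang 73.9 z [0.0194 0.0236 0.0256]
[318. 211.] n 161 rect c [450.9   6.5] sz [62.2 37.9] ang 72.3 z [0.0205 0.0232 0.0258]
[186. 233.] n 481 rect c [ 828.1 -117.6] sz [ 43.8 160.2] ang 0.1 z [0.0234 0.0491 0.052 ]
[336. 227.] n 121 rect c [459.3  95.4] sz [40.3 39.2] ang 49.1 z [0.0207 0.0234 0.0256]
[390. 283.] n 544 rect c [512.1 340.1] sz [50.8 48.2] ang 79.2 z [0.0227 0.0524 0.0608]
[313. 281.] n 230 rect c [652.6 237.3] sz [29.  28.5] ang 87.3 z [0.022  0.0475 0.0555]
[244. 279.] n 22 rect c [793.  168.8] sz [8.8 8.3] ang 10.6 z [0.0565 0.065  0.0698]
[278. 354.] n 313 rect c [828.6 358.7] sz [42.6  3.7] ang 1.7 z [0.0215 0.0453 0.0675]
[354. 349.] n 130 rect c [689.3 417.9] sz [31.  32.4] an
[... 3949 characters left out ...]
0.] n 22 rect c [802.6 216.8] sz [ 4.7 87.3] ang 2.3 z [0.0151 0.0174 0.0211]
[317. 229.] n 823 rect c [626.   -0.9] sz [512.1  51.8] ang 81.4 z [0.015  0.0176 0.0202]
[207. 175.] n 15 rect c [514.6 317.4] sz [28.5  5.4] ang 19.0 z [0.0154 0.0164 0.0207]
[363. 205.] n 44 rect c [803.4 -85.3] sz [ 4.7 87.6] ang 1.5 z [0.015  0.0184 0.0211]
[388. 220.] n 49 rect c [ 811.6 -178.4] sz [34.3 76.2] ang 35.3 z [0.0149 0.0181 0.021 ]
[448. 263.] n 142 rect c [ 804.3 -369.9] sz [158.7   7. ] ang 90.0 z [0.0149 0.0181 0.0211]
[464. 265.] n 29 rect c [ 833.3 -404.6] sz [14.9 34.3] ang 28.4 z [0.0153 0.0183 0.0209]
[417. 304.] n 123 rect c [ 644.4 -404.1] sz [38.3 56.6] ang 21.6 z [0.0149 0.0181 0.0211]
```

View pics/scene1c.png

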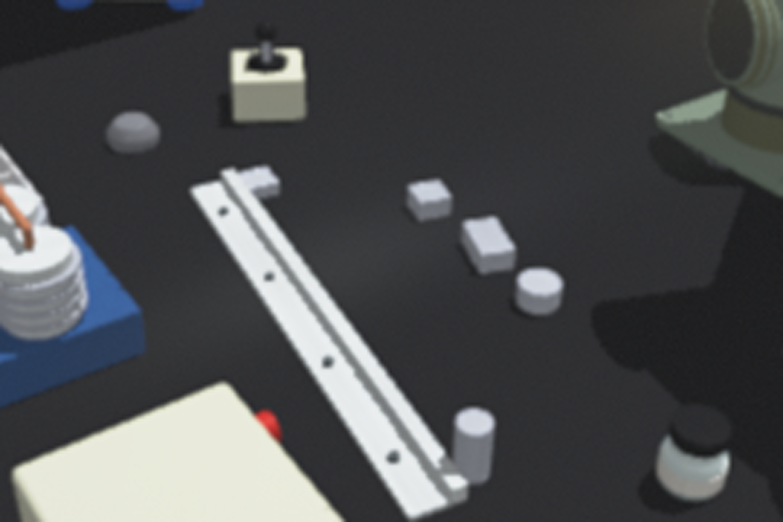

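View pics/side1c.png

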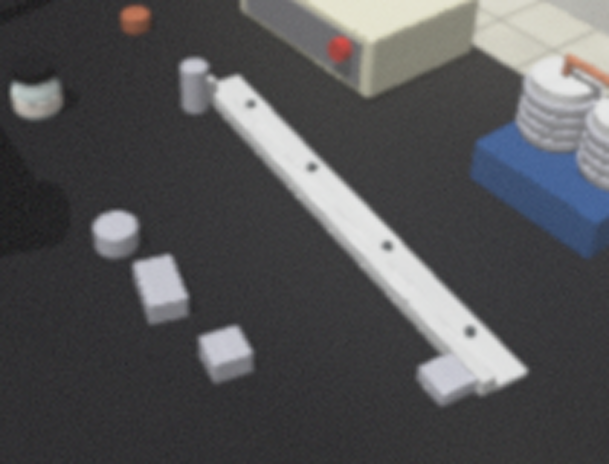

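Both views agree: the test block is in the middle at about (450, 6) mm, 60 x 36, long axis about 71° from x. The fence runs at about 81.6°, and the post is at about (655, 236). Next I'll fit the fence face and work out the first moves.

```bash
cat >> h.py <<'E'
def face(c):
    W=cloud(c).reshape(-1,3); d=np.array([.145,.989]); d/=np.linalg.norm(d); n=np.array([d[1],-d[0]])
    o=np.array([.65,0]); 
    for _ in range(4):
        s=(W[:,:2]-o)@d; e=(W[:,:2]-o)@n
        m=(abs(s)<.2)&(W[:,2]>.0165)&(W[:,2]<.021)&(abs(e)<.03)
        p=np.polyfit(s[m],e[m],1); 
        a=np.arctan(p[0]); d,n=(d*np.cos(a)+n*np.sin(a)),(n*np.cos(a)-d*np.sin(a)); o=o+n*p[1]
    e=(W[:,:2]-o)@n; s=(W[:,:2]-o)@d
    mm=(abs(s)<.2)&(W[:,2]>.006)&(W[:,2]<.014)&(e<0)&(e>-.02)
    return dict(mid=o.round(4),ang=np.degrees(np.arctan2(d[1],d[0])).round(2),top_pct=np.percentile(e[m],[2,10,90,98]).round(4),face_e=np.median(e[mm]).round(4) if mm.sum()>20 else None,nface=mm.sum(),n=n)
def plan(o,tgt,yaw):
    "row numbers from pose now to world tgt (m), tool y at yaw degrees, tool pointing down"
    from scipy.spatial.transform import Rotation as R
    w=o['ee_rot']; r=R.from_quat([w[1],w[2],w[3],w[0]])
    y=np.array([np.cos(np.radians(yaw)),np.sin(np.radians(yaw)),0]); z=np.array([0,0,-1.]); x=np.cross(y,z)
    g=R.from_matrix(np.stack([x,y,z],1))
    return (r.inv().apply(np.array(tgt)-o['tool_pos'])/.12).round(3),(np.degrees((r.inv()*g).as_rotvec())/45).round(3)
E
python3 - <<'E'
from h import *
for n in ['scene','side']:
    print(n,face(dict(np.load(n+'1.npz'))))
from plant import robot
o=robot.get_obs()
# behind block: block c (.4495,.006), short dir
u=np.array([np.sin(np.radians(71)),-np.cos(np.radians(71))])
b=np.array([.4495,.006])-u*.065
print(b,plan(o,[*b,.10],71),plan(o,[*b,.007],71))
E
```

```text
scene {'mid': array([0.6443, 0.0008]), 'ang': np.float64(82.03), 'top_pct': array([-0.0069, -0.0056,  0.0056,  0.0067]), 'face_e': None, 'nface': np.int64(0), 'n': array([ 0.99034477, -0.13862622])}
side {'mid': array([0.6411, 0.0012]), 'ang': np.float64(82.17), 'top_pct': array([-0.0071, -0.0057,  0.0057,  0.0073]), 'face_e': np.float64(-0.0062), 'nface': np.int64(165), 'n': array([ 0.99067121, -0.13627385])}
[0.38804129 0.02716193] (array([-2.985, -3.522,  0.949]), array([-0.002, -0.   ,  0.001])) (array([-2.985, -3.521,  1.724]), array([-0.002, -0.   ,  0.001]))
```

Call:
step_arm(
  moves=[
    [-0.75,-0.88,0.24,0,0,0],
    [-0.75,-0.88,0.24,0,0,0],
    [-0.75,-0.88,0.24,0,0,0],
    [-0.75,-0.88,0.24,0,0,0],
    [-0.75,-0.88,0.24,0,0,0],
    [-0.75,-0.88,0.24,0,0,0],
  ],
  hand=28,
)

```text
t: 0.6
tool_pos: [0.2378, 0.4144, 0.1852]
ee_rot: [-0.0, 0.166, 0.986, 0.0]
contact_force: [0.0, 0.5, -0.3]
grip_width: 0.0539
grasp_force: 0.0
```

Call:
step_arm(
  moves=[
    [-0.75,-0.88,0.24,0,0,0],
    [-0.75,-0.88,0.24,0,0,0],
    [-0.75,-0.88,0.24,0,0,0],
    [-0.75,-0.88,0.24,0,0,0],
    [-0.75,-0.88,0.24,0,0,0],
    [-0.75,-0.88,0.24,0,0,0],
  ],
)

```text
t: 1.1
tool_pos: [0.289, 0.2869, 0.1567]
ee_rot: [0.0, 0.165, 0.986, 0.001]
contact_force: [-0.5, -1.0, 1.0]
grip_width: 0.028
grasp_force: 0.0
```

Call:
step_arm(
  moves=[
    [-0.75,-0.88,0.24,0,0,0],
    [-0.75,-0.88,0.24,0,0,0],
    [-0.75,-0.88,0.24,0,0,0],
    [-0.75,-0.88,0.24,0,0,0],
    [-0.75,-0.88,0.24,0,0,0],
    [-0.75,-0.88,0.24,0,0,0],
  ],
)

```text
t: 1.6
tool_pos: [0.3403, 0.158, 0.128]
ee_rot: [0.0, 0.165, 0.986, 0.001]
contact_force: [0.8, 0.0, -0.7]
grip_width: 0.028
grasp_force: 0.0
```

Call:
step_arm(
  moves=[
    [-0.74,-0.88,0.24,0,0,0],
    [-0.74,-0.88,0.24,0,0,0],
    [-0.74,-0.88,0.24,0,0,0],
    [-0.74,-0.88,0.24,0,0,0],
    [-0.74,-0.88,0.24,0,0,0],
    [-0.74,-0.88,0.24,0,0,0],
    [-0.74,-0.88,0.24,0,0,0],
  ],
)

```text
t: 2.18
tool_pos: [0.3893, 0.0296, 0.0991]
ee_rot: [0.0, 0.164, 0.987, 0.0]
contact_force: [0.5, -0.2, -0.4]
grip_width: 0.0281
grasp_force: 0.0
```

Call:
step_arm(
  moves=[
    [0,-0.02,0.3,0,0,0],
    [0,-0.02,0.55,0,0,0],
    [0,-0.02,0.68,0,0,0],
    [0,-0.02,0.76,0,0,0],
    [0,-0.02,0.76,0,0,0],
    [0,-0.02,0.76,0,0,0],
  ],
)

```text
t: 2.68
tool_pos: [0.3881, 0.0269, 0.0077]
ee_rot: [-0.0, 0.163, 0.987, 0.0]
contact_force: [-0.1, -0.6, 0.2]
grip_width: 0.0278
grasp_force: 0.0
```

```bash
python3 - <<'E'
from h import *
from plant import robot
o=robot.get_obs(); print(o['tool_pos'],o['contact_force'])
c=robot.camera('side'); I=c['image'][170:310,170:380]
cv2.imwrite('pics/a.png',cv2.resize(I[...,::-1],None,fx=3.5,fy=3.5,interpolation=2))
n=np.array([.9905,-.1375]); f=np.array([.6358,.002])
p=o['tool_pos'][:2]; print('dist tcp to face',(f-p)@n)
E
```

```text
[0.38811987 0.02693981 0.00770962] [-0.05402182 -0.64763517  0.16704471]
dist tcp to face 0.24875639169693328
```

View pics/a.png

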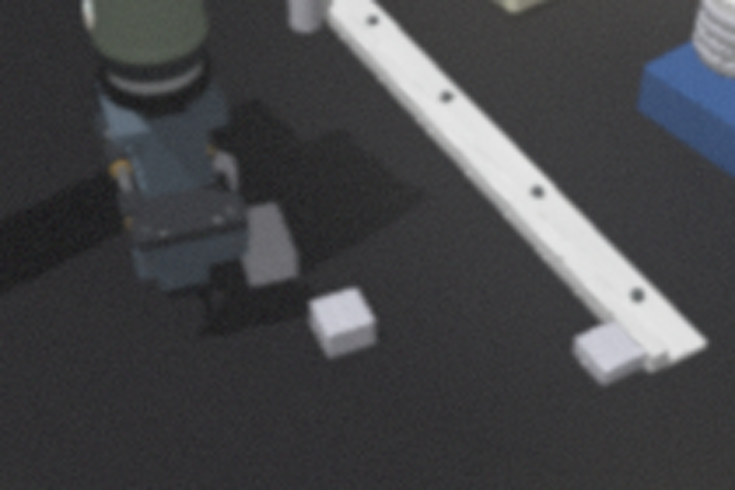

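Call:
step_arm(
  moves=[
    [-0.1,0.02,0,0,0,0],
    [-0.2,0.04,0,0,0,0],
    [-0.25,0.05,0,0,0,0],
    [-0.3,0.06,0,0,0,0],
    [-0.35,0.07,0,0,0,0],
    [-0.4,0.08,0,0,0,0],
    [-0.45,0.09,0,0,0,0],
    [-0.5,0.1,0,0,0,0],
    [-0.55,0.11,0,0,0,0],
    [-0.6,0.12,0,0,0,0],
    [-0.65,0.13,0,0,0,0],
    [-0.7,0.14,0,0,0,0],
    [-0.75,0.15,0,0,0,0],
    [-0.8,0.16,0,0,0,0],
    [-0.85,0.17,0,0,0,0],
  ],
)

```text
t: 3.98
tool_pos: [0.4919, 0.0116, 0.0075]
ee_rot: [0.0, 0.165, 0.986, 0.0]
contact_force: [-4.0, 1.0, 1.6]
grip_width: 0.0284
grasp_force: 1.8
```

```bash
python3 - <<'E'
from h import *
from plant import robot
o=robot.get_obs(); print(o['tool_pos'],o['contact_force'])
c=robot.camera('scene'); I=c['image'][150:310,200:400]
cv2.imwrite('pics/b.png',cv2.resize(I[...,::-1],None,fx=3.5,fy=3.5,interpolation=2))
n=np.array([.9905,-.1375]); f=np.array([.6358,.002])
p=o['tool_pos'][:2]; print('dist tcp to face',(f-p)@n)
blobs(c,.019,.03,(.25,.65,-.2,.2))
E
```

```text
[0.49190179 0.01162149 0.0074769 ] [-4.00796209  1.01070136  1.56112608]
dist tcp to face 0.14385413045143572
[295. 197.] n 38 rect c [461.3 -97.8] sz [39. 17.] ang 76.1 z [0.021  0.024  0.0256]
[299. 218.] n 230 rect c [508.6  -0.7] sz [65.2 70.7] ang 72.1 z [0.0198 0.0237 0.0283]
[336. 227.] n 118 rect c [458.6  94.6] sz [40.  40.4] ang 36.8 z [0.0207 0.0231 0.0253]
```

View pics/b.png

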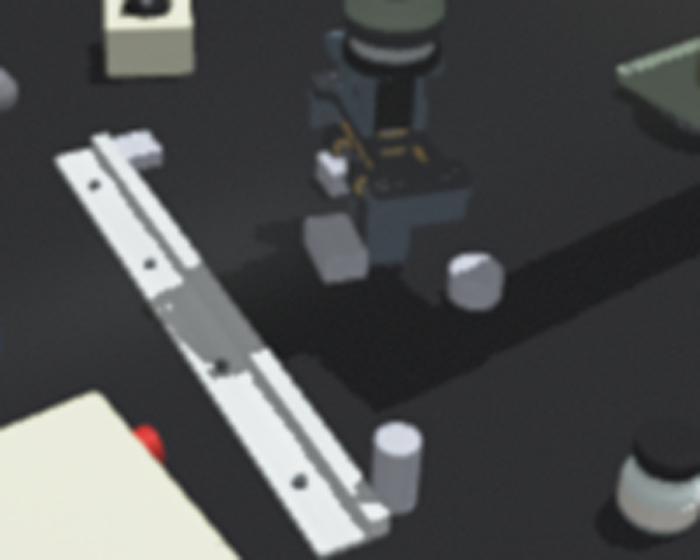

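Block sits flat against both fingertips with 4 N; neighbours undisturbed. Push on while turning to the fence's angle.

Call:
step_arm(
  moves=[
    [-0.05,0.01,0,0,0,-0.02],
    [-0.1,0.02,0,0,0,-0.05],
    [-0.15,0.03,0,0,0,-0.08],
    [-0.2,0.04,0,0,0,-0.11],
    [-0.25,0.05,0,0,0,-0.14],
    [-0.3,0.06,0,0,0,-0.17],
    [-0.35,0.07,0,0,0,-0.2],
    [-0.4,0.08,0,0,0,-0.23],
    [-0.45,0.09,0,0,0,-0.247],
    [-0.5,0.1,0,0,0,-0.247],
    [-0.55,0.11,0,0,0,-0.247],
    [-0.6,0.12,0,0,0,-0.247],
    [-0.65,0.13,0,0,0,-0.247],
    [-0.68,0.135,0,0,0,-0.247],
  ],
)

```text
t: 5.2
tool_pos: [0.5749, 0.0005, 0.0076]
ee_rot: [0.001, 0.068, 0.998, 0.0]
contact_force: [-0.6, -0.3, -1.6]
grip_width: 0.0276
grasp_force: 1.0
```

```bash
python3 - <<'E'
from h import *
from plant import robot
o=robot.get_obs(); print(o['tool_pos'],o['contact_force'],o['ee_rot'])
n=np.array([.9905,-.1375]); f=np.array([.6358,.002]); d=np.array([.1375,.9905])
p=o['tool_pos'][:2]; print('dist tcp to face',(f-p)@n,'s',(p-f)@d)
print('yaw',2*np.degrees(np.arctan2(o['ee_rot'][2],o['ee_rot'][1]))-90)
c=robot.camera('scene'); 
blobs(c,.0205,.03,(.25,.7,-.2,.2)); W=cloud(c).reshape(-1,3)
for n_ in ['scene','side']:
    W=cloud(robot.camera(n_)).reshape(-1,3); m=(W[:,2]>.0205)&(W[:,2]<.027); s=(W[:,:2]-f)@d; e=(W[:,:2]-f)@n
    m&=(abs(s-.02)<.06)&(e>-.05)&(e<.02); print(n_,np.percentile(e[m],[2,50,98]).round(4),np.percentile(s[m],[2,98]).round(4),m.sum())
E
```

```text
[5.74863248e-01 4.58370558e-04 7.55196773e-03] [-0.59290058 -0.26973824 -1.59336819] [5.13944530e-04 6.83676968e-02 9.97660057e-01 6.92750585e-05]
dist tcp to face 0.060145879093017066 s -0.009905787401752922
yaw 82.15952194965283
[300. 195.] n 44 rect c [442.9 -90.9] sz [39.5 21.4] ang 79.8 z [0.0213 0.0234 0.0254]
[272. 226.] n 230 rect c [592.7  -8. ] sz [66.  71.7] ang 81.1 z [0.0213 0.0236 0.0277]
[336. 227.] n 114 rect c [458.5  94.8] sz [43.1 39. ] ang 50.2 z [0.0213 0.0233 0.0259]
scene [-0.0477 -0.0238 -0.0044] [-0.0392  0.0146] 187
side [-0.0478 -0.0298 -0.0094] [-0.0394 -0.0315] 28
```

Call:
step_arm(
  moves=[
    [-0.015,0,0,0,0,0],
    [-0.03,0,0,0,0,0],
    [-0.045,0,0,0,0,0],
    [-0.055,0,0,0,0,0],
    [-0.06,0,0,0,0,0],
    [-0.065,0,0,0,0,0],
  ],
)

```text
t: 5.85
tool_pos: [0.581, -0.0005, 0.0076]
ee_rot: [-0.0, 0.068, 0.998, 0.0]
contact_force: [-3.8, -0.4, 2.8]
grip_width: 0.0277
grasp_force: 2.1
```

Call:
step_arm(
  moves=[
    [-0.004,0,0,0,0,0],
    [-0.008,0,0,0,0,0],
  ],
)

```text
t: 6.02
tool_pos: [0.582, -0.0006, 0.0076]
ee_rot: [-0.0, 0.068, 0.998, 0.0]
contact_force: [-4.8, 0.0, 3.0]
grip_width: 0.0281
grasp_force: 2.7
```

Call:
step_arm(
  moves=[
    [-0.004,0,0,0,0,0],
    [-0.008,0,0,0,0,0],
  ],
)

```text
t: 6.18
tool_pos: [0.5819, -0.0006, 0.0074]
ee_rot: [-0.002, 0.068, 0.998, 0.0]
contact_force: [-7.5, 1.3, 5.8]
grip_width: 0.0278
grasp_force: 3.6
```

Call:
step_arm(
  moves=[
    [-0.004,0,0,0,0,0],
    [-0.008,0,0,0,0,0],
  ],
)

```text
t: 6.35
tool_pos: [0.5819, -0.0006, 0.0074]
ee_rot: [-0.003, 0.068, 0.998, 0.0]
contact_force: [-9.2, 1.4, 7.5]
grip_width: 0.0282
grasp_force: 4.7
```

Call:
step_arm(
  moves=[
    [-0.004,0,0,0,0,0],
    [-0.008,0,0,0,0,0],
  ],
)

```text
t: 6.52
tool_pos: [0.5819, -0.0006, 0.0073]
ee_rot: [-0.004, 0.068, 0.998, 0.0]
contact_force: [-10.1, 2.2, 7.8]
grip_width: 0.028
grasp_force: 5.5
```

Force is building without motion (10 N), so the block is flush. Now I'll back off, lift, close the fingers and move to its right end.

Call:
step_arm(
  moves=[
    [0.1,0,0,0,0,0],
    [0.2,0,0,0,0,0],
    [0.25,0,0,0,0,0],
    [0.25,0,-0.25,0,0,0],
    [0.25,0,-0.5,0,0,0],
    [0.25,-0.3,-0.5,0,0,0],
    [0.25,-0.55,-0.5,0,0,0],
    [0.25,-0.55,-0.5,0,0,0],
    [0.25,-0.55,-0.5,0,0,0],
  ],
  hand=0,
)

```text
t: 7.27
tool_pos: [0.5476, -0.0637, 0.0679]
ee_rot: [0.001, 0.07, 0.998, -0.0]
contact_force: [0.3, -0.3, -0.6]
grip_width: 0.0008
grasp_force: 0.0
```

```bash
cat >> h.py <<'E'
n=np.array([.9905,-.1375]); f=np.array([.6350,.002]); d=np.array([.1375,.9905])
def local(o): p=o['tool_pos'][:2]-f; return 'e %.4f s %.4f z %.4f'%(p@n,p@d,o['tool_pos'][2])
def se(W,s0,h=.055):
    W=W.reshape(-1,3); s=(W[:,:2]-f)@d; e=(W[:,:2]-f)@n
    m=(W[:,2]>.0205)&(W[:,2]<.027)&(abs(s-s0)<h)&(e>-.055)&(e<.02)
    if m.sum()<20: return m.sum()
    r=cv2.minAreaRect((np.c_[e,s][m]*1000).astype(np.float32)); return np.round(r[0],1),np.round(r[1],1),round(r[2],1),m.sum()
E
python3 - <<'E'
from h import *
from plant import robot
o=robot.get_obs(); print(o['tool_pos'],o['grip_width'],local(o))
for k in ['scene','side']: 
    c=robot.camera(k); print(k,face(c)['mid'],se(cloud(c),-.01))
    cv2.imwrite(f'pics/c_{k}.png',cv2.resize(c['image'][150:310,200:400][...,::-1],None,fx=3.5,fy=3.5,interpolation=2))
t=f+n*-.021+d*-.073
print(plan(o,[*t,.0575],82.1))
E
```

```text
[ 0.54760651 -0.06368062  0.06790019] 0.0007633375496565004 e -0.0775 s -0.0771 z 0.0679
scene [0.6439 0.0008] (array([-15.4, -15.1]), array([62.6, 36.3]), 89.5, np.int64(185))
side [0.6376 0.0015] 18
(array([-0.471,  0.035,  0.088]), array([ 0.   ,  0.004, -0.002]))
```

View pics/c_scene.png

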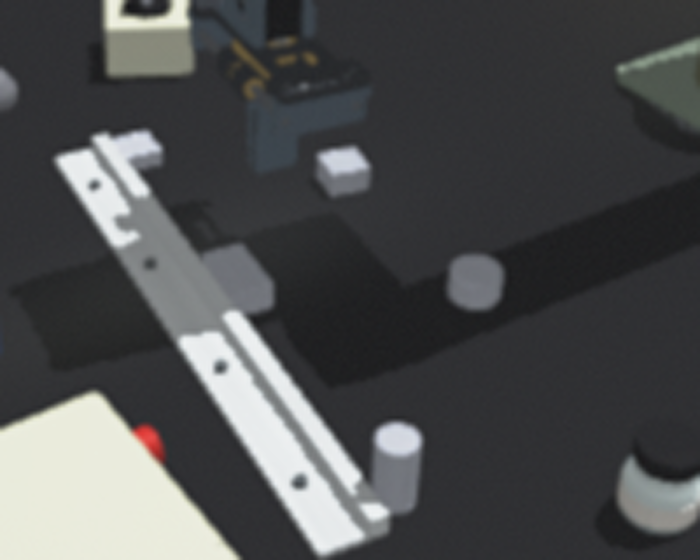

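The block lies flat to the fence (89.5° in the fence frame). I'll lower the closed fingers about 17 mm to the right of its end.

Call:
step_arm(
  moves=[
    [-0.25,0,0,0,0,0],
    [-0.47,0,0,0,0,0],
    [-0.47,0,0,0,0,0],
    [-0.47,0,0.2,0,0,0],
    [-0.47,0,0.4,0,0,0],
    [-0.47,0,0.5,0,0,0],
    [-0.47,0,0.5,0,0,0],
    [-0.47,0,0.5,0,0,0],
  ],
)

```text
t: 8.03
tool_pos: [0.602, -0.0691, 0.0069]
ee_rot: [-0.001, 0.068, 0.998, 0.0]
contact_force: [-0.7, -0.6, -0.4]
grip_width: 0.0003
grasp_force: 0.0
```

```bash
python3 - <<'E'
from h import *
from plant import robot
o=robot.get_obs(); print(o['contact_force'],local(o),'yaw',2*np.degrees(np.arctan2(o['ee_rot'][2],o['ee_rot'][1]))-90)
E
```

```text
[-0.66784995 -0.57345876 -0.43447958] e -0.0229 s -0.0749 z 0.0069 yaw 82.22705866053957
```

Call:
step_arm(
  moves=[
    [-0.015,0.05,0,0,0,0],
    [-0.015,0.1,0,0,0,0],
    [-0.015,0.15,0,0,0,0],
    [-0.015,0.2,0,0,0,0],
    [-0.015,0.25,0,0,0,0],
    [-0.015,0.3,0,0,0,0],
    [-0.015,0.35,0,0,0,0],
    [-0.015,0.4,0,0,0,0],
    [-0.015,0.45,0,0,0,0],
    [-0.015,0.5,0,0,0,0],
    [-0.015,0.55,0,0,0,0],
    [-0.015,0.6,0,0,0,0],
    [-0.015,0.65,0,0,0,0],
    [-0.015,0.7,0,0,0,0],
    [-0.015,0.75,0,0,0,0],
    [-0.015,0.8,0,0,0,0],
    [-0.015,0.85,0,0,0,0],
    [-0.015,0.9,0,0,0,0],
    [-0.015,0.95,0,0,0,0],
  ],
)

```text
t: 9.62
tool_pos: [0.6197, 0.0432, 0.0075]
ee_rot: [-0.0, 0.068, 0.998, 0.0]
contact_force: [-1.2, -5.8, 4.2]
grip_width: 0.0006
grasp_force: 2.7
```

```bash
python3 - <<'E'
from h import *
from plant import robot
o=robot.get_obs(); print(o['contact_force'],local(o),'yaw',2*np.degrees(np.arctan2(o['ee_rot'][2],o['ee_rot'][1]))-90)
s=(o['tool_pos'][:2]-f)@d+.0435
for k in ['scene','side']: 
    c=robot.camera(k); print(k,se(cloud(c),s+.004,.033))
    if k=='scene': cv2.imwrite(f'pics/d_{k}.png',cv2.resize(c['image'][170:310,210:380][...,::-1],None,fx=4,fy=4,interpolation=2))
E
```

```text
[-1.24019482 -5.79912536  4.23026034] e -0.0208 s 0.0387 z 0.0075 yaw 82.15798965901942
scene (array([-9.8, 82.5]), array([51.4, 58.2]), 0.5, np.int64(206))
side (array([-28.4,  85.9]), array([49.5, 19. ]), 89.3, np.int64(55))
```

View pics/d_scene.png

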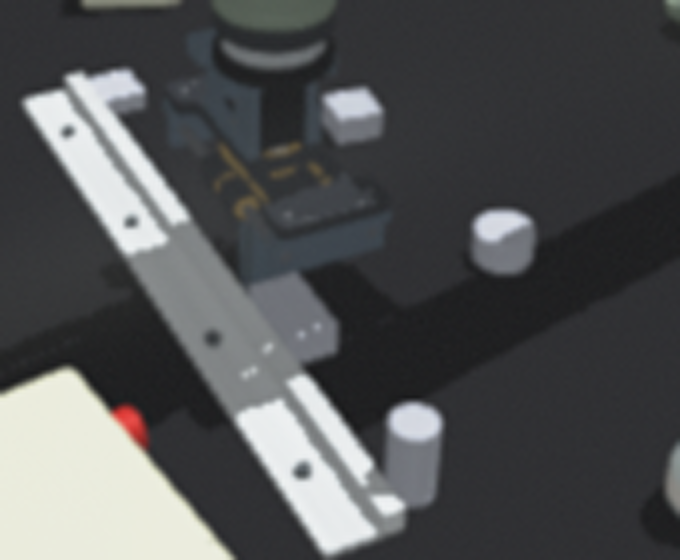

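The block stays along the fence with about 6 N on the tip. The gripper body clears the 55 mm post by about 30 mm, so I'll keep pushing.

Call:
step_arm(
  moves=[
    [0,0.05,0,0,0,0],
    [0,0.1,0,0,0,0],
    [0,0.15,0,0,0,0],
    [0,0.2,0,0,0,0],
    [0,0.25,0,0,0,0],
    [0,0.3,0,0,0,0],
    [0,0.35,0,0,0,0],
    [0,0.4,0,0,0,0],
    [0,0.45,0,0,0,0],
    [0,0.5,0,0,0,0],
    [0,0.55,0,0,0,0],
    [0,0.6,0,0,0,0],
    [0,0.65,0,0,0,0],
    [0,0.7,0,0,0,0],
    [0,0.75,0,0,0,0],
    [0,0.79,0,0,0,0],
    [0,0.81,0,0,0,0],
    [0,0.82,0,0,0,0],
  ],
)

```text
t: 11.22
tool_pos: [0.6332, 0.1406, 0.0076]
ee_rot: [0.0, 0.068, 0.998, -0.0]
contact_force: [-0.1, -2.0, -0.1]
grip_width: 0.0001
grasp_force: 1.1
```

```bash
python3 - <<'E'
from h import *
from plant import robot
o=robot.get_obs(); print(o['contact_force'],local(o))
s=(o['tool_pos'][:2]-f)@d+.0435
c=robot.camera('scene'); print(se(cloud(c),s+.002,.031)); print((np.array([.655,.2365])-f)@n,(np.array([.655,.2365])-f)@d)
E
```

```text
[-0.05233868 -1.96996424 -0.06038266] e -0.0209 s 0.1370 z 0.0076
(array([-15.7, 179.8]), array([55.1, 37.9]), 85.9, np.int64(215))
-0.012433749999999983 0.23502225
```

Call:
step_arm(
  moves=[
    [0,0.015,0,0,0,0],
    [0,0.03,0,0,0,0],
    [0,0.045,0,0,0,0],
    [0,0.055,0,0,0,0],
    [0,0.06,0,0,0,0],
    [0,0.065,0,0,0,0],
  ],
)

```text
t: 11.77
tool_pos: [0.6342, 0.1478, 0.0076]
ee_rot: [0.0, 0.068, 0.998, -0.0]
contact_force: [-0.2, -2.8, -0.6]
grip_width: 0.0001
grasp_force: 1.2
```

Call:
step_arm(
  moves=[
    [0,0.004,0,0,0,0],
    [0,0.008,0,0,0,0],
  ],
)

```text
t: 11.93
tool_pos: [0.6343, 0.1487, 0.0076]
ee_rot: [0.0, 0.068, 0.998, 0.0]
contact_force: [-0.8, -2.6, -0.0]
grip_width: 0.0
grasp_force: 1.3
```

Call:
step_arm(
  moves=[
    [0,0.004,0,0,0,0],
    [0,0.008,0,0,0,0],
  ],
)

```text
t: 12.1
tool_pos: [0.6344, 0.1497, 0.0076]
ee_rot: [0.0, 0.068, 0.998, 0.0]
contact_force: [-1.1, -3.5, -0.1]
grip_width: 0.0008
grasp_force: 1.3
```

Call:
step_arm(
  moves=[
    [0,0.004,0,0,0,0],
    [0,0.008,0,0,0,0],
  ],
)

```text
t: 12.27
tool_pos: [0.6346, 0.1507, 0.0076]
ee_rot: [0.0, 0.068, 0.998, 0.0]
contact_force: [-0.8, -3.6, 0.4]
grip_width: 0.0003
grasp_force: 1.4
```

Call:
step_arm(
  moves=[
    [0,0.004,0,0,0,0],
    [0,0.008,0,0,0,0],
    [0,0.012,0,0,0,0],
  ],
)

```text
t: 12.52
tool_pos: [0.6348, 0.1522, 0.0076]
ee_rot: [0.0, 0.068, 0.998, 0.0]
contact_force: [-1.1, -2.9, 0.9]
grip_width: 0.0007
grasp_force: 1.4
```

Call:
step_arm(
  moves=[
    [0,0.004,0,0,0,0],
    [0,0.008,0,0,0,0],
    [0,0.012,0,0,0,0],
  ],
)

```text
t: 12.77
tool_pos: [0.6349, 0.1532, 0.0076]
ee_rot: [-0.0, 0.068, 0.998, -0.0]
contact_force: [-0.2, -5.2, 1.6]
grip_width: 0.0003
grasp_force: 2.7
```

Call:
step_arm(
  moves=[
    [0,0.004,0,0,0,0],
    [0,0.008,0,0,0,0],
    [0,0.012,0,0,0,0],
  ],
)

```text
t: 13.02
tool_pos: [0.6349, 0.1533, 0.0076]
ee_rot: [-0.0, 0.068, 0.998, -0.001]
contact_force: [-0.5, -9.2, 2.8]
grip_width: 0.0004
grasp_force: 4.7
```

Force is rising with no motion, so the block has butted against the post. I'll back off, lift clear and check.

Call:
step_arm(
  moves=[
    [0,-0.1,0,0,0,0],
    [0,-0.25,0,0,0,0],
    [0,-0.25,0,0,0,0],
    [0,-0.25,-0.4,0,0,0],
    [0,-0.25,-0.8,0,0,0],
    [0.5,-0.6,-0.8,0,0,0],
    [1,-1,-0.8,0,0,0],
    [1,-1,-0.8,0,0,0],
    [1,-1,-0.8,0,0,0],
    [1,-1,-0.8,0,0,0],
  ],
)

```text
t: 13.85
tool_pos: [0.4946, 0.0513, 0.1038]
ee_rot: [-0.002, 0.069, 0.998, 0.0]
contact_force: [-0.8, -0.2, -0.1]
grip_width: 0.0004
grasp_force: 0.0
```

```bash
python3 - <<'E'
from h import *
from plant import robot
o=robot.get_obs(); print(o['contact_force'],local(o))
ims=[]
for k,(r,cc) in {'scene':((220,320),(230,350)),'side':((140,240),(220,340))}.items():
    c=robot.camera(k); ff=face(c); print(k,ff['mid'],ff['ang'])
    W=cloud(c).reshape(-1,3); m=(W[:,2]>.0205)&(W[:,2]<.027); s=(W[:,:2]-f)@d; e=(W[:,:2]-f)@n
    m&=(s>.125)&(s<.219)&(e>-.05)&(e<.01); q=np.c_[e,s][m]*1000
    rr=cv2.minAreaRect(q.astype(np.float32)); print(m.sum(),rr)
    ims.append(cv2.resize(c['image'][r[0]:r[1],cc[0]:cc[1]][...,::-1],None,fx=3.3,fy=5,interpolation=2) if 0 else cv2.resize(c['image'][r[0]:r[1],cc[0]:cc[1]][...,::-1],None,fx=3.3,fy=3.3,interpolation=2))
    blobs(c,.0205,.065,(.3,.72,-.45,.45))
cv2.imwrite('pics/e.png',np.hstack(ims))
E
```

```text
[-0.81633757 -0.20166277 -0.11523867] e -0.1458 s 0.0295 z 0.1038
scene [0.6442 0.0008] 82.26
211 ((-15.826338768005371, 188.57839965820312), (61.19076919555664, 36.51658248901367), 87.84809112548828)
[242. 156.] n 458 rect c [ 479.  -393.2] sz [90.3 84.2] ang 61.1 z [0.0246 0.0538 0.0615]
[195. 173.] n 97 rect c [ 658.5 -397.2] sz [43.3 46.7] ang 59.0 z [0.0213 0.0269 0.0304]
[298. 196.] n 83 rect c [452.  -93.9] sz [35.1 36. ] ang 74.0 z [0.0213 0.0236 0.0259]
[336. 227.] n 111 rect c [458.7  94.7] sz [40.6 40.3] ang 61.1 z [0.0214 0.0236 0.0261]
[307. 276.] n 436 rect c [647.9 205.9] sz [91.6 36.5] ang 79.9 z [0.0218 0.0254 0.0555]
[390. 283.] n 530 rect c [511.4 340.6] sz [49.4 49.1] ang 80.7 z [0.0239 0.0535 0.0606]
side [0.641  0.0013] 82.01
2 ((6.449247360229492, 134.01414489746094), (14.840469360351562, 0.0), 99.12747955322266)
[201. 167.] n 260 rect c [505.7 336.8] sz [48.9 51.1] ang 68.1 z [0.0234 0.0491 0.0615]
[229. 218.] n 123 rect c [455.4  94.3] sz [38.4 40.6] ang 81.8 z [0.0213 0.0237 0.0263]
[267. 259.] n 167 rect c [448.6 -94.4] sz [40.4 35.7] ang 75.3 z [0.0216 0.0238 0.0261]
[419. 298.] n 313 rect c [ 651.7 -401.8] sz [42.8 49.5] ang 24.9 z [0.0211 0.0279 0.0306]
[364. 338.] n 1868 rect c [ 474.7 -396.1] sz [86.9 86.2] ang 61.5 z [0.0266 0.0549 0.0619]
```

View pics/e.png

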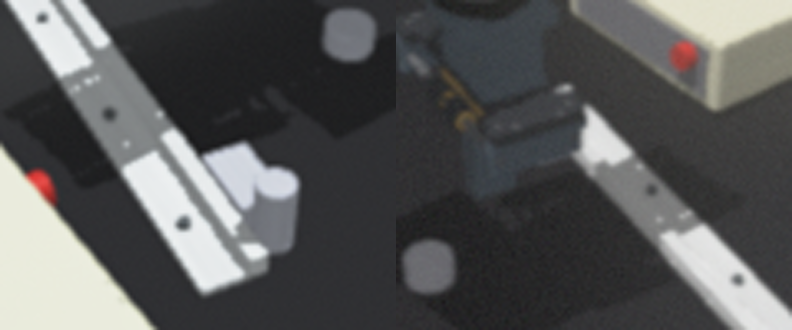

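The block butts the post, but it seems turned about 2°, with the end away from the post a hair off the fence. The other blocks have not moved. I'll press it against the fence again with both fingertips.

Call:
step_arm(
  moves=[
    [0,0.35,0,0,0,0],
    [0,0.7,0,0,0,0],
    [0,0.9,0,0,0,0],
    [0,0.9,0,0,0,0],
  ],
  hand=24,
)

```text
t: 14.28
tool_pos: [0.5174, 0.1651, 0.1036]
ee_rot: [0.002, 0.066, 0.998, 0.002]
contact_force: [0.5, -0.1, 0.4]
grip_width: 0.023
grasp_force: 0.0
```

Call:
step_arm(
  moves=[
    [-0.3,0.39,0,0,0,0],
    [-0.55,0.39,0,0,0,0],
    [-0.55,0.39,0,0,0,0],
    [-0.55,0.39,0.3,0,0,0],
    [-0.55,0.39,0.6,0,0,0],
    [-0.55,0.39,0.75,0,0,0],
    [-0.55,0.39,0.8,0,0,0],
    [-0.55,0.39,0.8,0,0,0],
    [-0.55,0.39,0.8,0,0,0],
  ],
)

```text
t: 15.03
tool_pos: [0.5877, 0.1972, 0.0082]
ee_rot: [0.001, 0.068, 0.998, 0.0]
contact_force: [0.4, 0.7, 0.4]
grip_width: 0.024
grasp_force: 0.0
```

```bash
python3 - <<'E'
from h import *
from plant import robot
o=robot.get_obs(); print(o['contact_force'],local(o),o['grip_width'],'yaw',2*np.degrees(np.arctan2(o['ee_rot'][2],o['ee_rot'][1]))-90)
E
```

```text
[0.40177162 0.71861457 0.40917599] e -0.0737 s 0.1868 z 0.0082 0.02399637336865987 yaw 82.15348412490744
```

Call:
step_arm(
  moves=[
    [-0.05,0,0,0,0,0],
    [-0.1,0,0,0,0,0],
    [-0.13,0,0,0,0,0],
    [-0.145,0,0,0,0,0],
    [-0.153,0,0,0,0,0],
    [-0.16,0,0,0,0,0],
    [-0.168,0,0,0,0,0],
    [-0.175,0,0,0,0,0],
  ],
)

```text
t: 15.7
tool_pos: [0.6071, 0.1939, 0.0075]
ee_rot: [-0.0, 0.068, 0.998, 0.0]
contact_force: [-0.7, -0.2, 1.1]
grip_width: 0.0241
grasp_force: 0.0
```

Call:
step_arm(
  moves=[
    [-0.004,0,0,0,0,0],
    [-0.008,0,0,0,0,0],
    [-0.012,0,0,0,0,0],
  ],
)

```text
t: 15.95
tool_pos: [0.6083, 0.1938, 0.0075]
ee_rot: [-0.0, 0.068, 0.998, 0.0]
contact_force: [-2.1, 0.1, 0.9]
grip_width: 0.0237
grasp_force: 0.8
```

Call:
step_arm(
  moves=[
    [-0.004,0,0,0,0,0],
    [-0.008,0,0,0,0,0],
    [-0.012,0,0,0,0,0],
  ],
)

```text
t: 16.2
tool_pos: [0.6089, 0.1936, 0.0075]
ee_rot: [-0.001, 0.068, 0.998, -0.0]
contact_force: [-3.4, 0.5, 1.7]
grip_width: 0.0239
grasp_force: 2.0
```

Call:
step_arm(
  moves=[
    [-0.004,0,0,0,0,0],
    [-0.008,0,0,0,0,0],
    [-0.012,0,0,0,0,0],
  ],
)

```text
t: 16.45
tool_pos: [0.6089, 0.1936, 0.0075]
ee_rot: [-0.003, 0.069, 0.998, -0.0]
contact_force: [-9.0, 1.9, 6.4]
grip_width: 0.024
grasp_force: 4.5
```

Call:
step_arm(
  moves=[
    [-0.004,0,0,0,0,0],
    [-0.008,0,0,0,0,0],
    [-0.012,0,0,0,0,0],
  ],
)

```text
t: 16.7
tool_pos: [0.6089, 0.1936, 0.0076]
ee_rot: [-0.004, 0.069, 0.998, -0.0]
contact_force: [-12.3, 3.6, 8.1]
grip_width: 0.0241
grasp_force: 6.2
```

Call:
step_arm(
  moves=[
    [0.05,0,0,0,0,0],
    [0.2,0,0,0,0,0],
    [0.3,0,0,0,0,0],
    [0.3,0,-0.3,0,0,0],
    [0.3,0,-0.6,0,0,0],
    [0.6,-0.4,-0.8,0,0,0],
    [0.8,-0.8,-0.8,0,0,0],
    [0.8,-1,-0.8,0,0,0],
    [0.8,-1,-0.8,0,0,0],
    [0.8,-1,-0.8,0,0,0],
    [0.8,-1,-0.8,0,0,0],
  ],
)

```text
t: 17.62
tool_pos: [0.5026, 0.0871, 0.104]
ee_rot: [0.001, 0.069, 0.998, 0.0]
contact_force: [0.0, -0.8, 0.4]
grip_width: 0.0241
grasp_force: 0.0
```

Call:
step_arm(
  moves=[
    [0,-0.35,0,0,0,0],
    [0,-0.7,0,0,0,0],
    [0,-0.8,0,0,0,0],
    [0,-0.8,0,0,0,0],
    [0,-0.8,0,0,0,0],
  ],
)

```text
t: 18.03
tool_pos: [0.4898, -0.0073, 0.1034]
ee_rot: [0.001, 0.069, 0.998, 0.0]
contact_force: [0.4, 0.1, 0.3]
grip_width: 0.0242
grasp_force: 0.0
```

```bash
cat > chk.py <<'E'
from h import *
from plant import robot
o=robot.get_obs(); print(o['contact_force'],local(o))
for k in ['scene','side']:
  for rep in range(3):
    c=robot.camera(k); ff=face(c)
    # local frame of this camera's own fence fit
    D=np.array([np.cos(np.radians(ff['ang'])),np.sin(np.radians(ff['ang']))]); N=np.array([D[1],-D[0]]); O=ff['mid']-N*.007
    W=cloud(c).reshape(-1,3); s=(W[:,:2]-O)@D; e=(W[:,:2]-O)@N
    m=(W[:,2]>.0205)&(W[:,2]<.027)&(s>.125)&(s<.219)&(e>-.05)&(e<.006)
    mp=(W[:,2]>.053)&(W[:,2]<.058)&(abs(s-.235)<.025)&(abs(e+.018)<.025)
    print(k,ff['mid'],ff['ang'],m.sum(),'post top',np.median(e[mp]).round(4),np.median(s[mp]).round(4))
    if m.sum()>30: print(np.round(np.concatenate([np.ravel(v) for v in cv2.minAreaRect((np.c_[e,s][m]*1000).astype(np.float32))]),1))
    if rep==0:cv2.imwrite(f'pics/f_{k}.png',cv2.resize(c['image'][130:310,220:360][...,::-1],None,fx=3.3,fy=3.3,interpolation=2))
cv2.imwrite('pics/f.png',np.hstack([cv2.imread(f'pics/f_{k}.png') for k in ['scene','side']])[:, :800])
E
python3 chk.py
```

```text
[0.43770577 0.1454884  0.27331179] e -0.1425 s -0.0292 z 0.1034
scene [0.6443 0.0008] 82.29 212 post top -0.0169 0.2342
[-17.2 187.7  63.   39.5  85.7]
scene [0.6443 0.0008] 82.23 211 post top -0.0171 0.2349
[-17.2 187.8  60.3  37.7  88.3]
scene [0.6444 0.0008] 82.16 214 post top -0.0177 0.2349
[-17.8 188.1  36.4  60.5   1.9]
side [0.6413 0.0012] 82.03 0 post top nan nan
side [0.6409 0.0012] 82.21 0 post top nan nan
side [0.6413 0.0012] 81.99 0 post top nan nan
  return _methods._mean(a, axis=axis, dtype=dtype,
  ret = ret.dtype.type(ret / rcount)
```

The press moved the block about 1.5 mm and then stalled at 12 N, so it is flush. The gap to the post may now be about 1 mm, so I'll nudge the end gently with a slight lean towards the fence.

Call:
step_arm(
  moves=[
    [-0.25,0.25,0,0,0,0],
    [-0.5,0.5,0,0,0,0],
    [-0.6,0.7,0,0,0,0],
    [-0.6,0.7,0,0,0,0],
    [-0.6,0.7,0,0,0,0],
  ],
  hand=0,
)

```text
t: 18.75
tool_pos: [0.5715, 0.0672, 0.103]
ee_rot: [-0.0, 0.067, 0.998, -0.0]
contact_force: [-0.2, -0.9, -0.5]
grip_width: 0.0006
grasp_force: 0.0
```

Call:
step_arm(
  moves=[
    [-0.25,0.25,0,0,0,0],
    [-0.42,0.5,0,0,0,0],
    [-0.42,0.5,0,0,0,0],
    [-0.42,0.5,0.3,0,0,0],
    [-0.42,0.5,0.6,0,0,0],
    [-0.42,0.5,0.75,0,0,0],
    [-0.42,0.5,0.795,0,0,0],
    [-0.42,0.5,0.795,0,0,0],
    [-0.42,0.5,0.795,0,0,0],
  ],
)

```text
t: 19.5
tool_pos: [0.6296, 0.1179, 0.0092]
ee_rot: [0.001, 0.068, 0.998, 0.0]
contact_force: [-0.2, -1.0, 1.2]
grip_width: 0.0005
grasp_force: 0.0
```

```bash
python3 - <<'E'
from h import *
from plant import robot
o=robot.get_obs(); print(o['contact_force'],local(o),o['grip_width'],'yaw',2*np.degrees(np.arctan2(o['ee_rot'][2],o['ee_rot'][1]))-90)
E
```

```text
[-0.21483363 -1.01854601  1.22119361] e -0.0213 s 0.1140 z 0.0092 0.0004911816096133469 yaw 82.14552972403581
```

Call:
step_arm(
  moves=[
    [-0.01,0.08,0.01,0,0,0],
    [-0.01,0.16,0.01,0,0,0],
    [-0.01,0.22,0.01,0,0,0],
    [-0.01,0.25,0.01,0,0,0],
    [-0.012,0.265,0.01,0,0,0],
    [-0.014,0.275,0.01,0,0,0],
  ],
)

```text
t: 20.0
tool_pos: [0.6355, 0.1514, 0.0072]
ee_rot: [0.0, 0.068, 0.998, 0.0]
contact_force: [0.3, 0.3, -0.4]
grip_width: 0.0005
grasp_force: 0.0
```

Call:
step_arm(
  moves=[
    [-0.001,0.004,0,0,0,0],
    [-0.002,0.008,0,0,0,0],
    [-0.003,0.012,0,0,0,0],
  ],
)

```text
t: 20.25
tool_pos: [0.6359, 0.1519, 0.0069]
ee_rot: [-0.0, 0.068, 0.998, -0.0]
contact_force: [0.5, -0.1, -0.1]
grip_width: 0.0003
grasp_force: 0.0
```

Call:
step_arm(
  moves=[
    [-0.001,0.004,0,0,0,0],
    [-0.002,0.008,0,0,0,0],
  ],
)

```text
t: 20.42
tool_pos: [0.6363, 0.1528, 0.0069]
ee_rot: [-0.0, 0.068, 0.998, -0.0]
contact_force: [-0.1, -1.0, 0.9]
grip_width: 0.0008
grasp_force: 0.5
```

Call:
step_arm(
  moves=[
    [-0.001,0.004,0,0,0,0],
    [-0.002,0.008,0,0,0,0],
  ],
)

```text
t: 20.58
tool_pos: [0.6363, 0.1529, 0.0069]
ee_rot: [-0.0, 0.068, 0.998, -0.001]
contact_force: [-0.4, -4.3, 1.8]
grip_width: 0.0004
grasp_force: 2.5
```

Call:
step_arm(
  moves=[
    [-0.001,0.004,0,0,0,0],
    [-0.002,0.008,0,0,0,0],
  ],
)

```text
t: 20.75
tool_pos: [0.6363, 0.153, 0.0069]
ee_rot: [-0.001, 0.068, 0.998, -0.002]
contact_force: [-1.7, -7.6, 2.6]
grip_width: 0.0001
grasp_force: 4.1
```

Contact went stiff at once, so the block was already against the post. Retreat and run the final check.

Call:
step_arm(
  moves=[
    [0.01,-0.1,0,0,0,0],
    [0.01,-0.25,0,0,0,0],
    [0.01,-0.25,0,0,0,0],
    [0.01,-0.25,-0.4,0,0,0],
    [0.01,-0.25,-0.8,0,0,0],
    [0.5,-0.6,-0.8,0,0,0],
    [1,-1,-0.8,0,0,0],
    [1,-1,-0.8,0,0,0],
    [1,-1,-0.8,0,0,0],
  ],
)

```text
t: 21.5
tool_pos: [0.4979, 0.0514, 0.1032]
ee_rot: [-0.001, 0.069, 0.998, 0.0]
contact_force: [-0.3, 0.7, -0.3]
grip_width: 0.0005
grasp_force: 0.0
```

Call:
step_arm(
  moves=[
    [0.1,-0.35,-0.3,0,0,0],
    [0.2,-0.6,-0.6,0,0,0],
    [0.2,-0.9,-0.8,0,0,0],
    [0.2,-0.9,-0.8,0,0,0],
    [0.2,-0.9,-0.8,0,0,0],
    [0.2,-0.9,-0.8,0,0,0],
  ],
)

```text
t: 22.0
tool_pos: [0.4637, -0.0515, 0.1996]
ee_rot: [0.001, 0.07, 0.998, 0.001]
contact_force: [-0.3, 0.4, -0.5]
grip_width: 0.0003
grasp_force: 0.0
```

```bash
python3 chk.py 2>/dev/null; python3 - <<'E'
from h import *
from plant import robot
# robust edges: average 6 scene clouds
Q=[]
for _ in range(6):
    c=robot.camera('scene'); W=cloud(c).reshape(-1,3); s=(W[:,:2]-f)@d; e=(W[:,:2]-f)@n
    m=(W[:,2]>.0205)&(W[:,2]<.027)&(s>.125)&(s<.219)&(e>-.05)&(e<.012); Q.append(np.c_[e,s][m])
Q=np.concatenate(Q)
S=[];C=[]
for a in np.arange(.165,.213,.005):
    g=Q[abs(Q[:,1]-a)<.0025,0]; S.append(a); C.append((np.percentile(g,3),np.percentile(g,97)))
C=np.array(C); print(C.round(4).tolist(), np.degrees(np.arctan(np.polyfit(S,C,1)[0])))
blobs(c,.0205,.065,(.3,.72,-.45,.45))
E
```

```text
[-0.34046568  0.44818817 -0.45325926] e -0.1623 s -0.0765 z 0.1996
scene [0.6443 0.0008] 82.29 214 post top -0.0174 0.2349
[-16.5 188.1  62.9  37.1  86.4]
scene [0.6441 0.0008] 82.23 212 post top -0.0164 0.235
[-17.2 189.   60.1  36.6  88.2]
scene [0.6441 0.0008] 82.26 213 post top -0.0167 0.2363
[-17.1 188.   37.2  60.2   1. ]
side [0.641  0.0013] 81.97 0 post top nan nan
side [0.641  0.0013] 81.99 1 post top nan nan
side [0.6411 0.0012] 82.05 0 post top nan nan
[[-0.0327, 0.0024], [-0.0338, 0.0017], [-0.0313, 0.0014], [-0.0322, 0.0014], [-0.0322, 0.002], [-0.0335, 0.0016], [-0.0263, 0.0018], [-0.0177, 0.0021], [-0.0152, 0.0019], [-0.0127, 0.0014]] [25.56744378 -0.25804542]
[242. 157.] n 459 rect c [ 479.3 -394. ] sz [87.8 84.5] ang 62.3 z [0.0243 0.0537 0.0616]
[195. 172.] n 94 rect c [ 656.1 -396.7] sz [40.8 47.6] ang 85.5 z [0.0216 0.0275 0.0309]
[298. 196.] n 82 rect c [450.9 -93.4] sz [40.2 37. ] ang 76.9 z [0.0212 0.0236 0.0262]
[336. 227.] n 116 rect c [459.3  96. ] sz [40.6 39.3] ang 52.3 z [0.0211 0.0235 0.0256]
[307. 276.] n 442 rect c [647.1 206. ] sz [91.5 36.9] ang 84.0 z [0.0216 0.0252 0.0552]
[390. 283.] n 529 rect c [511.5 341.3] sz [49.4 48.5] ang 86.0 z [0.0247 0.0535 0.0605]
```

View pics/f.png

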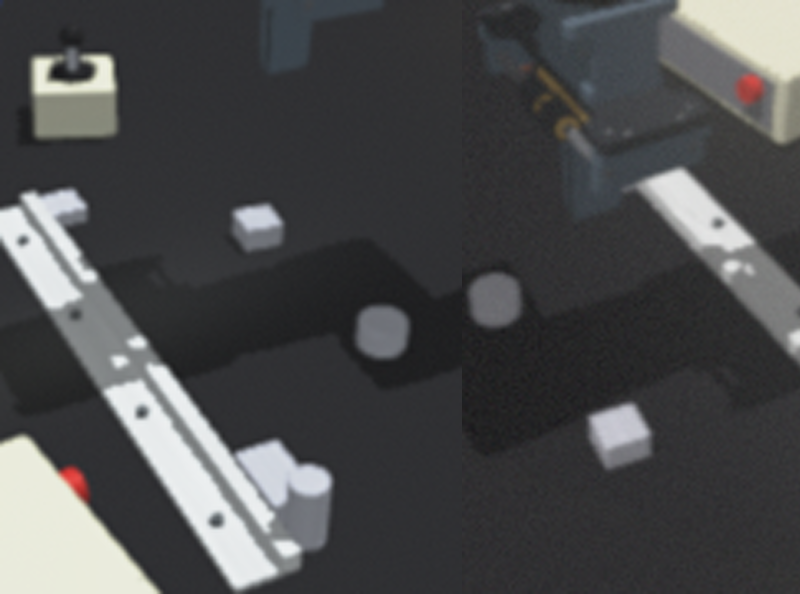

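The block's fence-side edge is parallel to the fence within about 0.3°, its end rests against the post (px 305,505), and the other things are where they were. The arm touches nothing, so I'm handing in.

```bash
python3 -c "
from plant import robot
print(robot.sign_off())"
```

```text
the job is handed in; nothing more can be done
None
```

The test block was pushed flush against the fence and along it until it butted the round post, nothing else on the bench was moved, and the job is handed in at about 22 s of the 61 s allowed; no verdict came back.

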